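# Set a small engine for a cold start

## Robot

A 6-joint arm with a two-finger parallel gripper is mounted at the origin on the work surface. World frame = base frame: x ahead of the robot, y to its left, z up, the work surface at z = 0. Lengths are in m, angles in degrees, forces in N, time in s.
With the tool pointing down it reaches from about 0.4 to 0.825 m from the base axis. Payload 7 kg.
Tool frame: the origin (TCP) lies between the finger pads; the fingertips stand r.nose_length ahead of it and the grasp point (between the pads) lies 2 mm behind it (r.nose_length is the distance from the TCP to the fingertips, in m); y points along the fingers, x is the direction in which the jaws open and shut, and the axes are right-handed (so a half turn about y gives the same grasp; the last joint's range is limited). The gripper opens to 88 mm and grips with 3 to 60 N. Pads are 19 mm wide; open, the fingers measure 130 mm over their backs; the gripper's body (78 mm by 193 mm) begins 47 mm behind the grasp point.
Start: joints at [-46.748, 20.546, 0.682, 0, -70.136, -16.507], TCP at [0.304, -0.603, 0.244] pointing down, gripper open.
Joint ranges: [-176.03, 176.03], [-82.01, 121.73], [-58.28, 71.71], [-173.87, 95.51], [-174.79, -0.11], [-173.66, 173.66]. Speed limits (degrees/s): [136.94, 136.94, 172.46, 180, 180, 180].

## Interface

Orientations are given as [roll, pitch, yaw] about the fixed x, y, z axes, in that order (R = Rz(yaw) Ry(pitch) Rx(roll)).
In Python, from plant import readout, vision, r, spotter gives the robot as it stands.
- The arm moves only by the tool servo_tool, never from a script. Its argument "steps" is a list that holds one entry, the list of rows, each a list of 6 numbers: the shift along the tool's x, y, z in m, then the turn, a rotation vector about the tool's x, y, z in rad. A call has 1 to 20 rows; each row shifts and turns the commanded pose from where the row before left it, along the tool's axes as they then stand; what a row does not reach is not made up. A row lasts 1/10 s, in which the tool goes at most 50 mm and 8.59 degrees, less where a joint would pass 70% of its speed; a pose out of reach is approached as far as the arm can. A call with a gripper value outside its range is refused whole. "jaw" is the closure in counts, from 0 (fully open) to 255 (shut), set as the call begins (left out, the last holds). The fingers move at their own pace and stop on an object; "grip_force" is the grip in N (left out, the last holds). Time passes only in rows, so rows that do not move let the fingers close. It gives the time, the measured TCP pose, the force and the opening at its end, in the units of the state.
- readout.get_state(): the state, without advancing time (a new reading comes with each control period).
- vision.capture(name): name is "side" or "top"; returns a dict with "img" (400x640x3 uint8, red, green, blue), "fx", "fy", "cx", "cy" (pixels), "dist" ([k1, k2, p1, p2, k3] as OpenCV has them; the pictures are not rectified), "rvec" (rotation vector, rad) and "tvec" (3), from world to camera coordinates, as OpenCV has them. Camera axes: x right, y down, z forward; pixel columns grow to the right and rows downward; lengths in m; the calibration is good to about 2 mm. A picture is of the moment at which its call begins. There is no depth.
- r.close_job(): hands the job in, once; it reports no verdict.
Trained networks look in the newest picture that a camera, given by its name, has taken for a name from the list of things; names that differ only in an ending like _2 or _b are one class to them, and where a whole thing is asked for, a point or a joint stands for the part that bears it (a point fixed in the world has none). Each returns a list of dicts, best first, with "conf" (0 to 1); they miss things now and then, are a little off and sometimes report something else, mostly with a low value. They report only what shows in the picture. A call takes as long as a camera call.
- spotter.search_frame(camera, thing): "uv" ([column, row] in pixels, amid what is visible of it).
- spotter.silhouettes(camera, thing): "region" (400x640 bool, what is visible of it) and "uv" ([column, row] in pixels, amid what is visible of it).
The state is a dict: "time_s": time; "joints": joint angles; "qd": joint speeds; "joint_torque": joint torques, N m; "tcp_pos": TCP position; "eef_rot": TCP orientation; "contact_force": force on the tool from outside, world axes, zero at the start; "moment": the same for the moment, N m; "gripper_width": finger opening in m.
Only numpy, scipy, OpenCV 4.12 (cv2) and the standard library are available. Lean on these libraries where they do the work, as an engineer would, in place of code of your own. Each camera call takes 0.05 s, during which the arm holds its last target.

## Task

Set this engine for a cold start: first push the fuel tap's handle round from sideways to fully on, where it points away from the robot, then push the choke paddle away from the robot, on past the half-choke detent, to the full-choke stop, so that both stay there. Leave the throttle lever (the ball on a stem) where it is and do not disturb or lift any of the loose things.

Things in the scene. Friction and masses are not known exactly. Their poses are not given: they have to be found in the camera images.
- engine: Small petrol engine and grey control console on one base plate, fixed. Origin on the bench under the console's centre; x: the way the choke slides to full; y left of that; z up. Console: box 220 (x) by 300 (y) mm, flat top 90 mm above the bench, carrying from +y to -y fuel tap, choke, throttle. The engine proper, 230 mm tall, begins 160 mm to the -y side of the origin: keep the gripper clear.
- fuel_pivot (a point): Centre of the fuel tap's vertical pivot, at console-top height (90 mm), at (-20, 85) mm in the engine's frame.
- fuel_tip (a point): Top centre of the upright round steel post at the end of the fuel tap's handle: post 14 mm in diameter, 55 mm from the pivot axis; its top is 46 mm above the console top and it is bare from 24 mm up. From the pivot to the post runs a flat bar 12 mm wide, 16 to 24 mm above the console top.
- fuel (a joint): Angle of the fuel tap, rad: 0 = shut, handle along the engine's +y; grows clockwise seen from above; 1.4 = fully on, at its stop, handle nearly along the engine's +x. At angle a it points along (sin a, cos a) in the engine's x, y. Starts from 0 to 0.35. Plain friction, about 1.5 N at the post; stays where it is left.
- choke_top (a point): Top centre of the choke paddle: upright flat black tab 10 mm thick (x), 34 mm wide (y), its top 51 mm and lower edge 11 mm above the console top. It slides along the engine's +x in a slot at y = 0 in the engine's frame, from x = -45 mm (open) to +15 mm (full choke); the slot is notched at open, half and full.
- choke (a joint): Choke slide, m: 0 = open, 0.030 = half-choke detent, 0.060 = full choke, at its end stop. A sprung detent draws it into the nearest of the three; the ridges lie at about 0.014 and 0.046 and take up to about 8 N to push over. Short of the second ridge it springs back to half choke. Starts below 0.006.
- throttle_top (a point): Top centre of the throttle lever, a 26 mm black ball on a thin stem in a like slot at y = -90 mm in the engine's frame, top 51 mm above the console top. To be left where it is; it slides along the slot if knocked.
- socket: Loose steel spark-plug socket, 26 mm in diameter, 45 mm tall, standing on the console's far (+x) strip between choke and fuel tap. Origin at its foot.
- plug: Loose spark plug, 22 mm in diameter, 62 mm tall, standing on the console's far (+x) strip between choke and throttle. Origin at its foot.
- jar: Loose jar, 68 mm in diameter, 85 mm tall, on the bench. Origin at its foot.
- wrench_grip (a point): Middle of a loose steel wrench, 180 mm long, lying on the bench.
- bearing: Loose steel ring, 62 mm in diameter, 16 mm high, lying on the bench. Origin at its underside.

How it is judged:
By the outcome, as a careful person would: the job done as asked, in the order asked, and still so for the second after the job is handed in, with the robot touching nothing.
It also fails if it takes over 38 s, if anything falls off the work surface, if the arm or the gripper's body presses on something with over 40 N, if the wrist force passes 120 N, or if a joint passes its speed limit or range.

## Working session

There is one attempt and no reset: what is moved stays moved. The work goes in short steps, Python scripts to look and compute and a tool call to move; the robot and the scene stay as the last step left them, time stands still between calls to the robot, and variables do not carry over. Pictures are saved under pics/ and viewed, and the job is handed in when it is done.

Besides the shell and the picture viewer there is one more tool, called after "Call:" as name([rows], argument=value, ...), one row to a line, values as JSON. servo_tool: Moves the arm, as the interface text tells. Its arguments: {"type":"object","properties":{"steps":{"type":"array","items":{"type":"array","items":{"type":"array","items":{"type":"number"}}}},"jaw":{"type":"number"},"grip_force":{"type":"number"}},"required":["steps"]}

```bash
mkdir -p pics; ls
python3 - <<'E'
from plant import readout, vision, r, spotter
import cv2
s=readout.get_state();print(s); print(r.nose_length)
for n in ("side","top"):
    c=vision.capture(n);cv2.imwrite(f"pics/{n}0.png",c["img"][:,:,::-1])
    print({k:v for k,v in c.items() if k!="img"})
    for t in ["fuel_tip","fuel_pivot","choke_top","throttle_top","socket","plug","jar","engine"]:
        print(n,t,[(d["uv"],round(d["conf"],2)) for d in spotter.search_frame(n,t)][:2])
E
```

```text
pics
{'time_s': 0.0, 'joints': array([-4.67463288e+01,  2.05903463e+01,  6.32953436e-01, -1.92581662e-02,
       -7.01384882e+01, -1.65049745e+01]), 'qd': array([ 0.05285111,  0.02622089,  0.05189358,  0.02539916, -0.0535982 ,
        0.0695355 ]), 'joint_torque': array([ 9.66837142e-04, -5.82712913e+01,  2.93053293e+01,  6.99707419e+00,
        6.81172955e-03, -1.35781906e-04]), 'tcp_pos': array([ 0.30353225, -0.60236244,  0.24263146]), 'eef_rot': array([-8.99901158e+01, -9.70739492e-02,  1.16742130e+02]), 'contact_force': array([-0.01622577, -1.18774183, -0.80455208]), 'moment': array([-0.00938514,  0.04158865,  0.04877503]), 'gripper_width': 0.08760134279616427}
0.017
{'fx': 468.54898725658, 'fy': 468.54898725658, 'cx': 320.96787462124325, 'cy': 201.47576986169304, 'dist': array([0.03757573, 0.        , 0.        , 0.        , 0.        ]), 'rvec': array([ 1.00758311, -2.40304259,  1.08556126]), 'tvec': array([0.50307619, 0.28733065, 0.77791456])}
side fuel_tip [([348.7, 197.6], 0.79)]
side fuel_pivot [([438.8, 177.8], 0.84), ([347.2, 195.5], 0.24)]
side choke_top [([404.2, 183.7], 0.74)]
side throttle_top [([430.6, 163.7], 0.54)]
side socket [([355.2, 163.6], 0.52)]
side plug [([384.4, 149.2], 0.51)]
side jar [([253.4, 268.7], 0.95)]
side engine [([253.6, 269.2], 0.72), ([439.8, 180.0], 0.58)]
{'fx': 379.99282938927126, 'fy': 379.99282938927126, 'cx': 317.73418147584755, 'cy': 197.67059121072754, 'dist': array([-0.02529125,  0.        ,  0.        ,  0.        ,  0.        ]), 'rvec': array([ 2.11536228, -2.14913298,  0.23662577]), 'tvec': array([0.1534225 , 0.55702584, 0.92063589])}
top fuel_tip [([337.9, 199.4], 0.67)]
top fuel_pivot [([444.1, 222.9], 0.61)]
top choke_top []
top throttle_top []
top socket []
top plug [([335.2, 198.7], 0.39)]
top jar [([247.7, 189.4], 0.7)]
top engine [([443.2, 221.4], 0.85)]
```

Run:
```python
import cv2
a=cv2.imread("pics/side0.png");cv2.imwrite("pics/side0z.png",cv2.resize(a[110:260,240:490],None,fx=3.2,fy=3.2,interpolation=cv2.INTER_CUBIC)[:600])
b=cv2.imread("pics/top0.png");cv2.imwrite("pics/top0z.png",cv2.resize(b[120:320,260:520],None,fx=3,fy=3,interpolation=cv2.INTER_CUBIC))
```

```text
(no output)
```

View pics/side0.png

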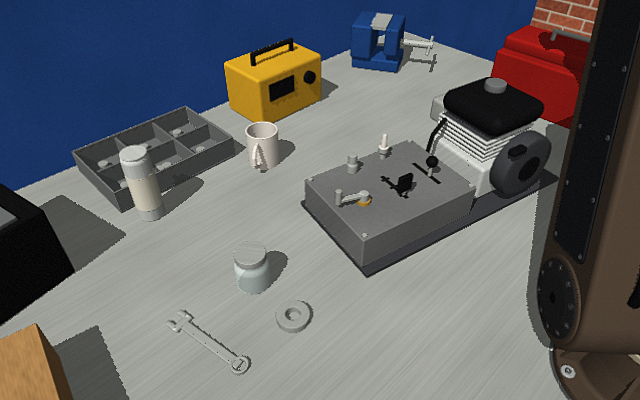

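View pics/top0.png

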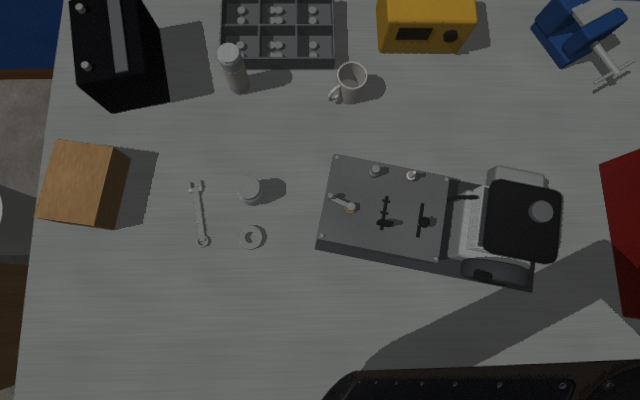

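View pics/side0z.png

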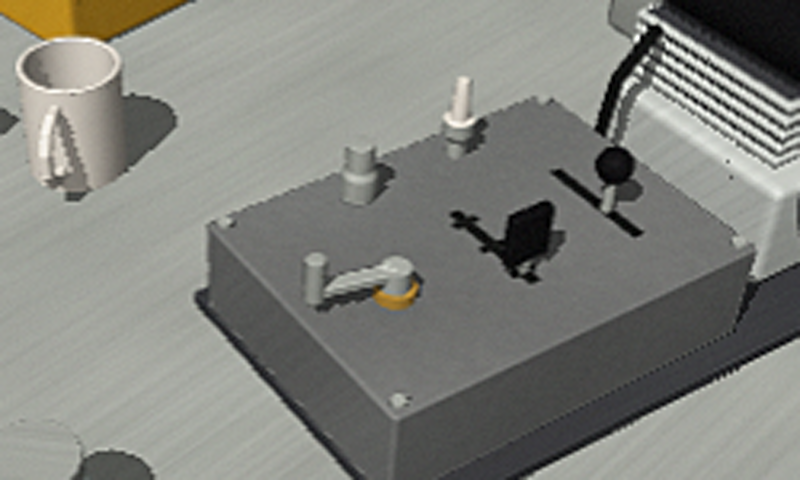

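View pics/top0z.png

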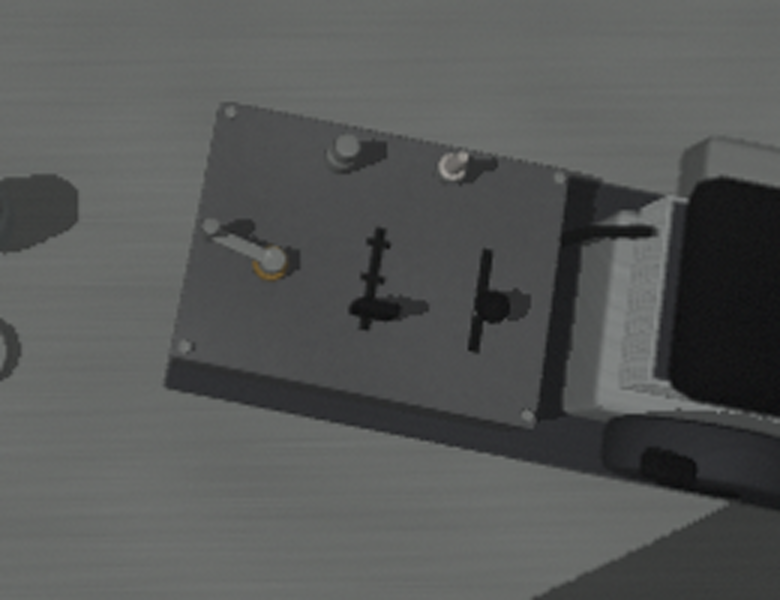

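Side: tap post at about (338,193), paddle top at about (406,175), ball (432,161). Top: post (330,195), paddle (385,221), ball (424,221). I'll fit the console's pose from its four top corners in both views.

```bash
cat > h.py <<'E'
import numpy as np, cv2
from scipy.optimize import least_squares
def proj(c,P): return cv2.projectPoints(np.asarray(P,float).reshape(-1,3),c["rvec"],c["tvec"],np.array([[c["fx"],0,c["cx"]],[0,c["fy"],c["cy"]],[0,0,1]]),c["dist"])[0].reshape(-1,2)
def ray(c,uv,z):
    K=np.array([[c["fx"],0,c["cx"]],[0,c["fy"],c["cy"]],[0,0,1]])
    n=cv2.undistortPoints(np.array([[uv]],float),K,c["dist"]).ravel();R=cv2.Rodrigues(c["rvec"])[0]
    d=R.T@np.array([*n,1]);o=-R.T@c["tvec"];return o+d*(z-o[2])/d[2]
def e2w(p,P):
    P=np.asarray(P,float).reshape(-1,3);a=p[2];R=np.array([[np.cos(a),-np.sin(a),0],[np.sin(a),np.cos(a),0],[0,0,1]])
    return P@R.T+np.array([p[0],p[1],0])
E
python3 - <<'E'
from h import *
from plant import vision
C=np.array([[.11,.15,.09],[.11,-.15,.09],[-.11,.15,.09],[-.11,-.15,.09]])
T=np.array([[333.3,154],[449.3,178.3],[315,240.7],[440,262.7]])
S=np.array([[305,180.6],[409.7,140.3],[364,240.6],[475,187.2]])
t=vision.capture("top");s=vision.capture("side")
for f in ("both","top","side"):
    fun=lambda p:np.r_[(proj(t,e2w(p,C))-T).ravel()*(f!="side"),(proj(s,e2w(p,C))-S).ravel()*(f!="top")]
    o=least_squares(fun,[.6,0,0]);print(f,o.x,np.degrees(o.x[2]),o.fun.round(1))
    if f=="both":p=o.x
inv=lambda w:e2w([0,0,-p[2]],w-np.array([p[0],p[1],0]))[0]*1e3
for nm,z,tu,su in [("post",.136,(330.3,195),(338.5,190.5)),("choke",.141,(385,221.5),(406,175)),("ball",.128,(424,221.5),(432.2,161.5)),("socketTop",.135,(375.7,169),(352.8,156)),("plugtop",.152,(413,172.5),(385,135)),("pivot",.117,(350.5,206),(364,193))]:
    print(nm,inv(ray(t,tu,z)).round(1),inv(ray(s,su,z)).round(1),ray(t,tu,z).round(4))
E
```

```text
both [ 0.52593181 -0.01887846 -0.20868122] -11.956552928498024 [-0.3 -0.4  0.7 -2.   1.5 -1.2 -1.1  0.6 -1.4  0.1 -0.1 -1.4 -0.   2.2
  2.8  0.6]
top [ 0.52407859 -0.01825265 -0.20756536] -11.892618830704825 [-0.6  0.3  0.5 -1.4  1.3 -0.3 -1.2  1.3 -0.   0.   0.  -0.   0.   0.
  0.   0. ]
side [ 0.52808981 -0.02050559 -0.20937388] -11.996239573719576 [ 0.  -0.   0.  -0.   0.  -0.  -0.  -0.  -1.6 -0.7 -0.4 -2.  -0.4  1.2
  2.3 -0.2]
post [ -5.8 138.2 136. ] [ -2.8 136.3 136. ] [0.5489 0.1176 0.136 ]
choke [-43.6   3.1 141. ] [-40.8  -3.  141. ] [ 0.484  -0.0069  0.141 ]
ball [-23.7 -89.8 128. ] [-23.1 -92.9 128. ] [ 0.4842 -0.1018  0.128 ]
socketTop [ 77.7  43.5 135. ] [ 77.2  44.7 135. ] [0.611  0.0076 0.135 ]
plugtop [ 81.4 -41.8 152. ] [ 84.5 -47.  152. ] [ 0.5969 -0.0767  0.152 ]
pivot [-18.7  85.7 117. ] [-18.5  84.2 117. ] [0.5254 0.0689 0.117 ]
```

Both views agree to about 3 mm and match the known geometry: fuel at about 0.29 rad, choke open. Next I'll plan the moves in tool rows.

```bash
cat >> h.py <<'E'
from scipy.spatial.transform import Rotation as Ro
ENG=[.526,-.0189,-.2087]
def comp(pos,rpy,rows):
    R=Ro.from_euler('xyz',rpy,degrees=True);p=np.array(pos,float)
    for w in rows:
        p=p+R.apply(w[:3]);R=R*Ro.from_rotvec(w[3:])
    return p,R.as_euler('xyz',degrees=True)
def totool(rpy,d): return Ro.from_euler('xyz',rpy,degrees=True).inv().apply(d)
def fuelpose(a,back,r=.055):   # pusher centre behind post, yaw
    d=np.array([np.cos(a),-np.sin(a)]);q=np.array([-.02,.085])+r*np.array([np.sin(a),np.cos(a)])-back*d
    return e2w(ENG,[*q,0])[0][:2], (-np.degrees(a)+np.degrees(ENG[2])-90)%360
E
python3 - <<'E'
from h import *
for a,b in [(.287,.045),(.287,.0165),(1.4,.0165)]:print(fuelpose(a,b))
p=[.304,-.603,.244];rpy=[-90,0,116.745]
t=fuelpose(.287,.045)[0];print(np.hypot(*t),np.degrees(np.arctan2(t[1],t[0])),np.hypot(p[0],p[1]),np.degrees(np.arctan2(p[1],p[0])))
p,rpy=comp(p,rpy,[[0,-.04,0,0,0,0]]*3)
R=Ro.from_euler('xyz',rpy,degrees=True)
th=np.radians(3.8); q=Ro.from_euler('z',th).apply(p); print("arc row",R.inv().apply(q-p),-th)
row=[*R.inv().apply(q-p).round(4),0,-round(th,4),0]
p2,r2=comp(p,rpy,[row]*19);print(row,p2,r2)
E
```

```text
(array([0.51062198, 0.13818347]), np.float64(241.59848209536509))
(array([0.5356916 , 0.12462752]), np.float64(241.59848209536509))
(array([0.57963074, 0.0828033 ]), np.float64(177.8282794973045))
0.5289891075462991 15.142570401603287 0.6752962312940891 -63.24522839209669
arc row [ 1.49229289e-03 -8.92787986e-18 -4.47542613e-02] -0.06632251157578452
[np.float64(0.0015), np.float64(-0.0), np.float64(-0.0448), 0, np.float64(-0.0663), 0] [0.66750076 0.1058491  0.364     ] [-9.00000000e+01 -1.27222187e-14 -1.71079507e+02]
```

Call:
servo_tool([
  [[0,-0.04,0,0,0,0],[0,-0.04,0,0,0,0],[0,-0.04,0,0,0,0],[0.0015,0,-0.0448,0,-0.0663,0],[0.0015,0,-0.0448,0,-0.0663,0],[0.0015,0,-0.0448,0,-0.0663,0],[0.0015,0,-0.0448,0,-0.0663,0],[0.0015,0,-0.0448,0,-0.0663,0],[0.0015,0,-0.0448,0,-0.0663,0],[0.0015,0,-0.0448,0,-0.0663,0],[0.0015,0,-0.0448,0,-0.0663,0],[0.0015,0,-0.0448,0,-0.0663,0],[0.0015,0,-0.0448,0,-0.0663,0],[0.0015,0,-0.0448,0,-0.0663,0],[0.0015,0,-0.0448,0,-0.0663,0],[0.0015,0,-0.0448,0,-0.0663,0],[0.0015,0,-0.0448,0,-0.0663,0],[0.0015,0,-0.0448,0,-0.0663,0],[0.0015,0,-0.0448,0,-0.0663,0],[0.0015,0,-0.0448,0,-0.0663,0]],
], jaw=255, grip_force=20)

```text
time_s: 3.0
tcp_pos: [0.6754, 0.0187, 0.3634]
eef_rot: [-90.0, -0.0, -178.5]
contact_force: [0.2, -0.6, -0.1]
gripper_width: 0.0009
```

Run:
```python
from h import *
d=np.array([.5106-.6754,.1382-.0187,0]);print(totool([-90,0,-178.5],d))
print((241.6-181.5)*np.pi/180/8)
print(comp([.6754,.0187,.3634],[-90,0,-178.5],[[.0403,0,.0289,0,0,0]]*4+[[0,0.02,0,0,-.131,0]]*8))
```

```text
[ 1.61615382e-01 -1.06281818e-17 -1.23773011e-01]
0.13111786005607398
(array([ 0.51728129, -0.10108011,  0.2034    ]), array([-9.00000000e+01, -1.27222187e-14, -1.18454023e+02]))
```

Call:
servo_tool([
  [[0.0404,0,-0.031,0,0,0],[0.0404,0,-0.031,0,0,0],[0.0404,0,-0.031,0,0,0],[0.0404,0,-0.031,0,0,0],[0,0.02,0,0,-0.131,0],[0,0.02,0,0,-0.131,0],[0,0.02,0,0,-0.131,0],[0,0.02,0,0,-0.131,0],[0,0.02,0,0,-0.131,0],[0,0.02,0,0,-0.131,0],[0,0.02,0,0,-0.131,0],[0,0.02,0,0,-0.131,0],[0,0,0,0,0,0],[0,0,0,0,0,0]],
])

```text
time_s: 4.4
tcp_pos: [0.514, 0.1349, 0.204]
eef_rot: [-90.0, -0.0, -118.8]
contact_force: [-0.2, -0.3, -0.7]
gripper_width: 0.0004
```

Call:
servo_tool([
  [[-0.0013,0,-0.0046,0,0,0],[0,0.017,0,0,0,0],[0,0.017,0,0,0,0],[0,0.017,0,0,0,0],[0,0.016,0,0,0,0],[0,0,0,0,0,0],[0,0,0,0,0,0]],
])

```text
time_s: 5.1
tcp_pos: [0.5109, 0.1386, 0.1376]
eef_rot: [-90.0, 0.0, -118.7]
contact_force: [0.3, 0.4, 0.2]
gripper_width: 0.0009
```

```bash
cat > look.py <<'E'
import sys,cv2
from plant import vision
n=sys.argv[1]
for c,(y0,y1,x0,x1) in {"side":(60,260,280,480),"top":(110,290,300,480)}.items():
    a=vision.capture(c)["img"][y0:y1,x0:x1,::-1];cv2.imwrite(f"pics/_{c}.png",cv2.resize(a,(400,400),interpolation=cv2.INTER_CUBIC))
cv2.imwrite(f"pics/{n}.png",cv2.hconcat([cv2.imread("pics/_side.png"),cv2.imread("pics/_top.png")]))
E
python3 look.py a1
```

```text
(no output)
```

View pics/a1.png

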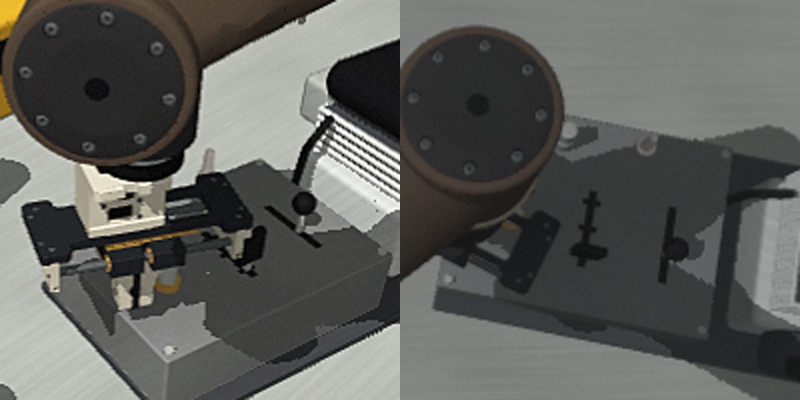

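Side: the closed fingers are at about (135,290) in the crop, on the near-left side behind the tap post. The body is clear of the paddle. Now I'll push along the arc.

Call:
servo_tool([
  [[0,0,0.012,0,0,0],[0,0,0.012,0,0,0],[-0.0015,0,0.0056,0,0.1,0],[-0.0015,0,0.0056,0,0.1,0],[-0.0015,0,0.0056,0,0.1,0],[-0.0015,0,0.0056,0,0.1,0],[-0.0015,0,0.0056,0,0.1,0],[0,0,0,0,0,0]],
])

```text
time_s: 6.0
tcp_pos: [0.5596, 0.1147, 0.1372]
eef_rot: [-90.0, 0.1, -147.4]
contact_force: [0.9, 1.5, 0.7]
gripper_width: 0.0006
```

```bash
python3 look.py a2
```

```text
(no output)
```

View pics/a2.png

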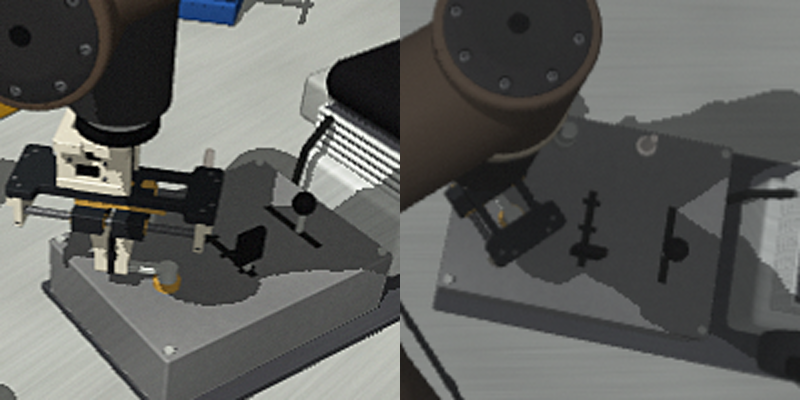

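Call:
servo_tool([
  [[-0.0015,0,0.0056,0,0.1,0],[-0.0015,0,0.0056,0,0.1,0],[-0.0015,0,0.0056,0,0.1,0],[-0.0015,0,0.0056,0,0.1,0],[-0.0015,0,0.0056,0,0.1,0],[0,0,0,0,0,0]],
])

```text
time_s: 6.7
tcp_pos: [0.5743, 0.0907, 0.1365]
eef_rot: [-90.0, -0.0, -175.9]
contact_force: [-0.0, 0.7, -0.8]
gripper_width: 0.001
```

```bash
python3 look.py a3;python3 -c "
from h import *
print(fuelpose(1.4,.0165),fuelpose(1.287,.0165))"
```

```text
(array([0.57963074, 0.0828033 ]), np.float64(177.8282794973045)) (array([0.57765205, 0.08897927]), np.float64(184.3027025822828))
```

View pics/a3.png

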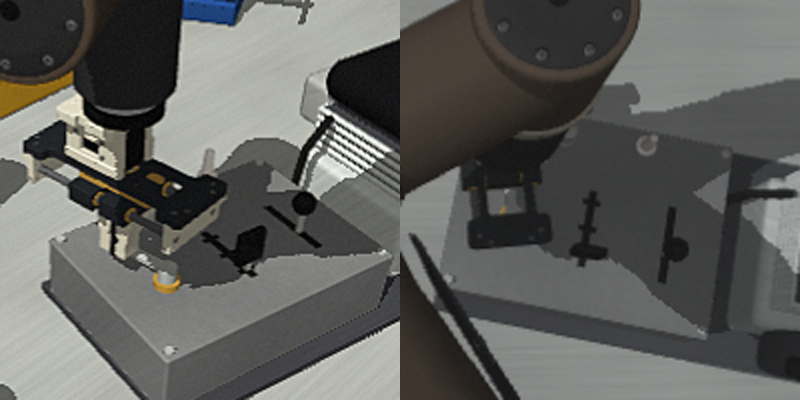

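Call:
servo_tool([
  [[-0.0015,0,0.0056,0,0.1,0],[0,0,0.002,0,0,0],[0,0,0,0,0,0]],
])

```text
time_s: 7.1
tcp_pos: [0.5761, 0.0839, 0.1365]
eef_rot: [-90.0, -0.0, 178.6]
contact_force: [-0.5, 0.6, -0.4]
gripper_width: 0.0003
```

Call:
servo_tool([
  [[0,0,0.002,0,0,0],[0,0,0,0,0,0]],
])

```text
time_s: 7.3
tcp_pos: [0.5762, 0.0835, 0.1366]
eef_rot: [-90.1, 0.0, 178.5]
contact_force: [-1.2, 8.7, -0.5]
gripper_width: 0.0005
```

Call:
servo_tool([
  [[0,0,0.0015,0,0,0],[0,0,0,0,0,0],[0,0,0,0,0,0]],
])

```text
time_s: 7.6
tcp_pos: [0.5762, 0.0832, 0.1366]
eef_rot: [-90.2, 0.1, 178.5]
contact_force: [-2.3, 13.5, -0.4]
gripper_width: 0.0003
```

The force climbs without motion at the predicted stop position. I'll back off, lift and look.

Call:
servo_tool([
  [[0,0,-0.01,0,0,0],[0,0,-0.02,0,0,0],[0,-0.025,0,0,0,0],[0,-0.035,0,0,0,0],[0,0,0,0,0,0]],
])

```text
time_s: 8.1
tcp_pos: [0.5793, 0.1113, 0.2014]
eef_rot: [-90.1, 0.4, 178.5]
contact_force: [-0.4, 1.3, 0.1]
gripper_width: 0.0006
```

```bash
python3 look.py a4;python3 - <<'E'
from h import *
from plant import readout
s=readout.get_state();print(s["tcp_pos"],s["eef_rot"],s["joints"])
t=e2w(ENG,[-.080,0,0])[0];print(t)
d=t-s["tcp_pos"];d[2]=0;print(totool(s["eef_rot"],d),(258.04-s["eef_rot"][2]%360)*np.pi/180)
E
```

```text
[0.57719064 0.11062561 0.19741055] [-9.00310886e+01  7.78991413e-02  1.78432123e+02] [ 2.99069864e+01  1.43084245e+01 -1.44906270e+01  1.61697513e-02
 -6.11182795e+01 -3.14826418e+01]
[ 0.44773591 -0.00232494  0.        ]
[ 0.12631568 -0.00023492  0.11645018] 1.3894195600301753
```

View pics/a4.png

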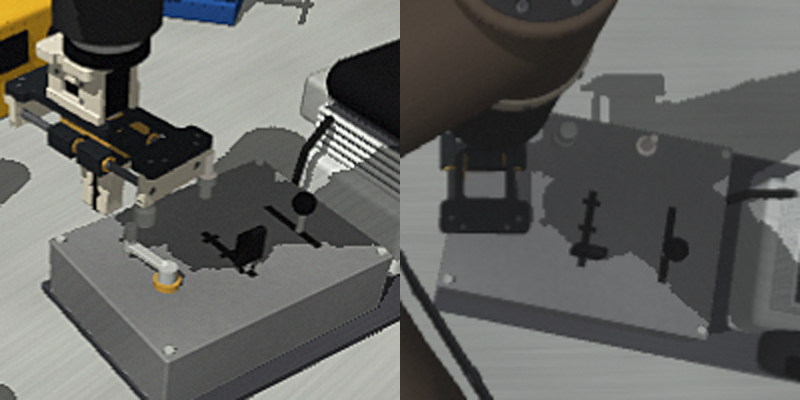

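Side: the handle now runs from the pivot at (168,275) back to the post at about (135,235), i.e. away from the robot. I'll confirm that once the view is clear, and move behind the choke now.

Call:
servo_tool([
  [[0.0316,0,0.0291,0,0,0],[0.0316,0,0.0291,0,0,0],[0.0316,0,0.0291,0,0,0],[0.0316,0,0.0291,0,0,0],[0,0,0,0,-0.1263,0],[0,0,0,0,-0.1263,0],[0,0,0,0,-0.1263,0],[0,0,0,0,-0.1263,0],[0,0,0,0,-0.1263,0],[0,0,0,0,-0.1263,0],[0,0,0,0,-0.1263,0],[0,0,0,0,-0.1263,0],[0,0,0,0,-0.1263,0],[0,0,0,0,-0.1263,0],[0,0,0,0,-0.1263,0],[0,0,0,0,0,0],[0,0,0,0,0,0]],
])

```text
time_s: 9.9
tcp_pos: [0.4468, -0.0025, 0.1959]
eef_rot: [-90.1, -0.0, -102.2]
contact_force: [-0.8, -0.4, 0.2]
gripper_width: 0.0009
```

```bash
python3 look.py a5;python3 - <<'E'
from h import *
from plant import readout,vision,spotter
s=readout.get_state();print(s["tcp_pos"],s["eef_rot"])
t=e2w(ENG,[-.080,0,0])[0]
d=t-s["tcp_pos"];d[2]=.137-s["tcp_pos"][2];print(totool(s["eef_rot"],d))
p=ENG;inv=lambda w:e2w([0,0,-p[2]],w-np.array([p[0],p[1],0]))[0]*1e3
for c in("side","top"):
    k=vision.capture(c);a=1.4;q=e2w(ENG,[-.02+.055*np.sin(a),.085+.055*np.cos(a),.136]);print(c,"expected post",proj(k,q))
    for n,z in(("fuel_tip",.136),("throttle_top",.128),("choke_top",.141)):
        for D in spotter.search_frame(c,n)[:1]: print(c,n,D["uv"],D["conf"],inv(ray(k,D["uv"],z)))
E
```

```text
[ 0.44705634 -0.00240357  0.19620561] [-9.00358592e+01 -2.87056240e-02 -1.02205721e+02]
[-0.00025019  0.05920508  0.00068464]
side expected post [[345.26378904 173.62754562]]
side fuel_tip [352.9, 186.4] 0.86 [ -7.79460051 105.05597892 136.        ]
side throttle_top [352.3, 187.7] 0.57 [ -2.78813763 102.5125569  128.        ]
side choke_top [405.7, 182.9] 0.69 [-60.09738297  14.04178174 141.        ]
top expected post [[351.67088913 182.23725701]]
top fuel_tip [349.5, 191.8] 0.44 [ 10.48087725  95.39196943 136.        ]
```

View pics/a5.png

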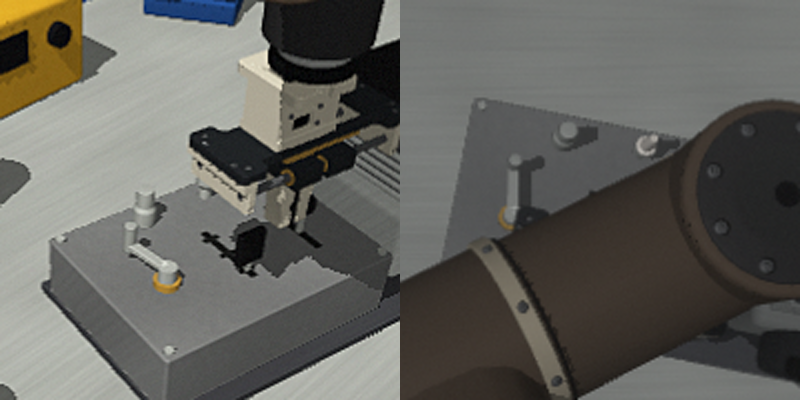

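Side: post top at full-image (345,173), against (345.3,173.6) expected for 1.4 rad, so the tap is fully on. Before descending I'll check that the fingertip projection agrees.

Run:
```python
from h import *
from plant import vision
k=vision.capture("side")
q=proj(k,[[.447,-.0024,.179],[.447,-.0024,.09],[.447,-.0024,.12]]);print(q,(q-[280,60])*2)
```

```text
[[420.87814269 170.69712352]
 [414.67400227 205.28027072]
 [416.67347834 194.11062102]] [[281.75628539 221.39424705]
 [269.34800455 290.56054144]
 [273.34695667 268.22124205]]
```

Call:
servo_tool([
  [[0,0.02,0,0,0,0],[0,0.02,0,0,0,0],[0,0.019,0,0,0,0],[0,0,0,0,0,0],[0,0,0.008,0,0,0],[0,0,0.008,0,0,0],[0,0,0.006,0,0,0],[0,0,0.006,0,0,0],[0,0,0,0,0,0]],
])

```text
time_s: 11.35
tcp_pos: [0.475, -0.0083, 0.1377]
eef_rot: [-90.0, -0.0, -102.1]
contact_force: [-4.2, 2.1, 2.6]
gripper_width: 0.0006
```

```bash
python3 look.py a6
```

```text
(no output)
```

View pics/a6.png

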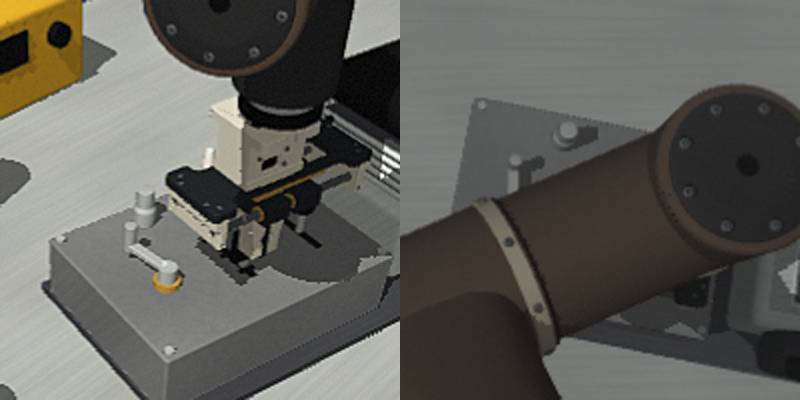

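Call:
servo_tool([
  [[0,0,0.006,0,0,0],[0,0,0.006,0,0,0],[0,0,0.006,0,0,0],[0,0,0.006,0,0,0],[0,0,0.006,0,0,0],[0,0,0.005,0,0,0],[0,0,0.004,0,0,0],[0,0,0.004,0,0,0],[0,0,0.003,0,0,0],[0,0,0,0,0,0]],
])

```text
time_s: 12.45
tcp_pos: [0.5205, -0.0178, 0.1376]
eef_rot: [-90.0, 0.0, -102.1]
contact_force: [-0.5, 0.5, 0.4]
gripper_width: 0.0006
```

Call:
servo_tool([
  [[0,0,0.003,0,0,0],[0,0,0.002,0,0,0],[0,0,0,0,0,0]],
])

```text
time_s: 12.75
tcp_pos: [0.5249, -0.0188, 0.1376]
eef_rot: [-90.0, 0.0, -102.1]
contact_force: [-0.2, -0.1, -0.3]
gripper_width: 0.0007
```

Call:
servo_tool([
  [[0,0,0.002,0,0,0],[0,0,0.001,0,0,0],[0,0,0,0,0,0]],
])

```text
time_s: 13.05
tcp_pos: [0.5273, -0.0194, 0.1375]
eef_rot: [-90.0, -0.0, -102.1]
contact_force: [-0.6, 0.4, 1.0]
gripper_width: 0.0002
```

Call:
servo_tool([
  [[0,0,0.0015,0,0,0],[0,0,0.001,0,0,0],[0,0,0,0,0,0]],
])

```text
time_s: 13.35
tcp_pos: [0.5276, -0.0198, 0.1372]
eef_rot: [-90.2, -0.0, -102.1]
contact_force: [-11.1, 5.2, 7.0]
gripper_width: 0.0006
```

Firm stop at the predicted position (12 N with no motion). Retreat and look.

Call:
servo_tool([
  [[0,0,-0.008,0,0,0],[0,0,-0.015,0,0,0],[0,0,-0.02,0,0,0],[0,-0.03,0,0,0,0],[0,-0.04,0,0,0,0],[0,-0.04,0,0,0,0],[0,-0.04,0,0,0,0],[-0.035,0,0,0,0,0],[-0.045,0,0,0,0,0],[-0.045,0,0,0,0,0],[-0.045,0,0,0,0,0],[-0.045,0,0,0,0,0],[-0.045,0,0,0,0,0],[0,0,0,0,0,0]],
])

```text
time_s: 14.75
tcp_pos: [0.5429, 0.2478, 0.2864]
eef_rot: [-90.0, -0.0, -101.9]
contact_force: [-1.0, -0.2, -0.1]
gripper_width: 0.0008
```

```bash
python3 look.py a7
python3 - <<'E'
from h import *
from plant import vision
q=e2w(ENG,[[.015,0,.141],[-.02+.055*np.sin(1.4),.085+.055*np.cos(1.4),.136],[-.0235,-.091,.128]])
print(((proj(vision.capture("side"),q)-[280,60])*2).round(),((proj(vision.capture("top"),q)-[300,110])*400/180+[400,0]).round())
E
```

```text
[[215. 203.]
 [131. 227.]
 [303. 204.]] [[600. 194.]
 [515. 161.]
 [677. 248.]]
```

View pics/a7.png

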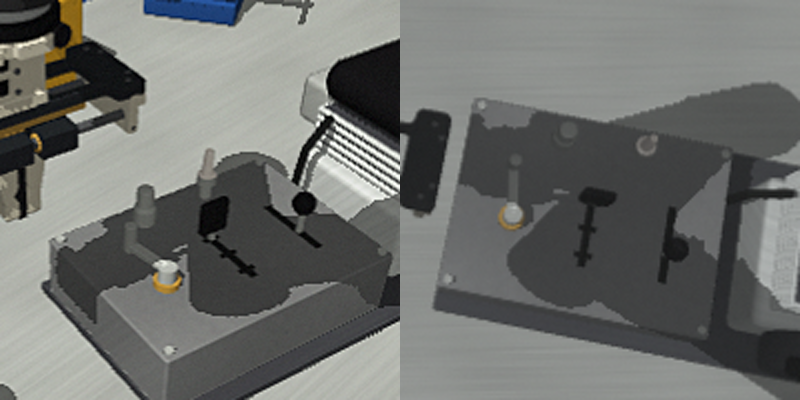

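The paddle is at the far notch (side 214,203; top 598,194), the post is at (131,227)/(515,160) and the ball at (303,204)/(676,248). All are within about 2 px of the predictions. The socket and plug are unmoved, and the gripper is clear.

```bash
python3 -c "
from plant import r
print(r.close_job())"
```

```text
the job is handed in; nothing more can be done
None
```

The engine is set for a cold start and the job is handed in, at about 15 s on the robot's clock.

I closed the gripper and used the fingers as a pusher. The fuel tap went first, along its arc until it pressed on the fully-on stop at about 13 N. Then I pushed the choke paddle straight past half choke to its end stop, at about 14 N.

- **Last check:** with the gripper clear, the tap's post, the choke paddle and the throttle ball each showed within about 2 px of where they should be in both camera views. That means tap fully on, choke at full, and the throttle where it started.
- **Loose things:** the socket and plug were still standing where they began. I did not look at the jar, wrench and bearing again, but the fingers never came near them.
- **Disagreements:** partway through, the spotter network placed the fuel post about 15 px off and once reported it as the throttle. The picture itself matched the geometry, so I went by that and by the contact forces.

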